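# Set out the wide tray of modelling tools

## Robot

A 6-joint arm with a two-finger parallel gripper is mounted at the origin on the work surface. World frame = base frame: x ahead of the robot, y to its left, z up, the work surface at z = 0. Lengths are in m, angles in rad, forces in N, time in s.
With the tool pointing down it reaches from about 0.375 to 0.975 m from the base axis. Payload 3.8 kg.
Tool frame: the origin (TCP) lies midway between the tips of the shut fingers; the grasp point (between the pads) lies 19 mm behind it; z points along the fingers, y is the line along which they close (so a half turn about z gives the same grasp; the last joint's range is limited). The gripper opens to 85 mm and grips with 20 to 120 N. Pads are 22 mm wide; open, the fingers measure 114 mm over their backs; the gripper's body (76 mm by 85 mm) begins 54 mm behind the grasp point. The pads swing forward as they close: fully open they stand 13 mm farther back than shut.
Start: joints at [-1.27, 0.264, 1.604, -0, 1.274, -0.037], TCP at [0.224, -0.637, 0.231] pointing down, gripper open.
Joint ranges: [-2.63, 2.63], [-0.94, 2.18], [0.31, 2.57], [-1.31, 4.45], [0, 2.66], [-2.55, 2.55]. Speed limits (rad/s): [2.57, 2.57, 3.14, 3.14, 3.14, 3.14].

## Interface

Orientations are given as a rotation vector (axis times angle).
In Python, from workcell import bot gives the robot as it stands.
- The arm moves only by the tool servo_tool, never from a script. Its argument "series" is a list of rows, each a list of 7 numbers: the shift along the world's x, y, z in units of 0.15 m (1.0 is 0.15 m), then the turn, a rotation vector about the world's x, y, z in units of 180 degrees (1.0 is 180 degrees), then the closure, from 0 (fully open) to 1 (shut). A call has 1 to 20 rows; each row is the pose to reach, as a shift and turn from the pose commanded when the call began, turning the shorter way round; what a row does not reach only later rows make up. A row lasts 1/10 s, in which the tool goes at most 50 mm and 8.59 degrees, less where a joint would pass 70% of its speed; a pose out of reach is approached as far as the arm can. A call with a number of a shift or a turn outside -1 to 1 is refused whole. A call with a gripper value outside its range is refused whole. The fingers move at their own pace and stop on an object; "newtons" is the grip in N (left out, the last holds). Time passes only in rows, so rows that repeat a pose let the fingers close. It gives the time, the measured TCP pose, the force, the opening and the grip force at its end, in the units of the state.
- bot.read_state(): the state, without advancing time (a new reading comes with each control period).
- bot.read_camera(name): name is "side" or "top"; returns the picture (420x560x3 uint8, red, green, blue); there is no depth.
- bot.camera_info(name): a dict with "vertical_fov" (degrees; the focal length in pixels is half the picture's height over the tangent of half this angle, whatever the lens; pixels are square), "cx", "cy" (the principal point, pixels), "dist" ([k1, k2, p1, p2, k3] as OpenCV has them; the pictures are not rectified), "R" (3x3) and "t" (3): a world point X has camera coordinates R X + t. Camera axes: x right, y down, z forward; pixel columns grow to the right and rows downward; lengths in m; the calibration is good to about 2 mm. A picture is of the moment at which its call begins. camera_info takes no time and is no camera call.
- bot.finish_job(): hands the job in; it is judged then, once.
Trained networks look in the newest picture that a camera, given by its name, has taken for a name from the list of things; names that differ only in an ending like _2 or _b are one class to them, and where a whole thing is asked for, a point or a joint stands for the part that bears it (a point fixed in the world has none). Each returns a list of dicts, best first, with "score" (0 to 1); they miss things now and then, are a little off and sometimes report something else, mostly with a low value. They report only what shows in the picture. A call takes as long as a camera call.
- bot.recognise(target, camera): "box" ([left, top, right, bottom] as shares, 0 to 1, of the picture: columns of its width, rows of its height, round what is visible of it).
- bot.trace(target, camera): "mask" (420x560 bool, what is visible of it) and "box" ([left, top, right, bottom] as shares, 0 to 1, of the picture: columns of its width, rows of its height, round what is visible of it).
- bot.mark_of(target, camera): "at" ([row, column] as shares, 0 to 1, of the picture: columns of its width, rows of its height: a listed point, or the origin of a listed thing).
The state is a dict: "time": time; "q": joint angles; "joint_vel": joint speeds; "joint_torque": joint torques, N m; "tool_pos": TCP position; "tcp_rot": TCP orientation; "wrist_force": force on the tool from outside, world axes, zero at the start; "torque": the same for the moment, N m; "width": opening from 0.0 (shut) to 1.0 (fully open); "grip_force": force on a finger pad.
Only numpy, scipy, OpenCV 4.12 (cv2) and the standard library are available. Lean on these libraries where they do the work, as an engineer would, in place of code of your own. Each camera call takes 0.05 s, during which the arm holds its last target. There are 200 camera calls.

## Task

Get the sculptor's modelling tools ready: hook a fingertip behind the lip of the wide tray and draw it all the way out to its stop, and push the two narrow trays that were left open fully home; either may come first. Use the fingertips only, pinch and lift nothing, and leave the figure, jar, cup and other things lying about where they are.

Things in the scene. Friction and masses are not known exactly. Their poses are not given: they have to be found in the camera images.
- wide_unit: The widest of three tray housings in a row on a board (their order changes): plywood, 160 mm wide (y), 170 deep (x), 70 high, fixed. Origin: middle of the lower front edge, 12 mm above the table; +x points to its back, the tray is drawn out along -x, to the robot's side. The tray stands out in front of the roof by 70 mm even when home.
- wide_tray (a joint): how far the wide tray is drawn out of its housing, m: 0 is fully home, 0.12 is out at its stop. It slides along the housing's -x with about 2.5 N of friction and stays where it is left. It begins home or at most 20 mm out; tools are fixed in it from 65 mm behind the lip on, at least 30 mm below the lip's top.
- wide_lip (a point): Upright lip across the front of the wide tray, 140 mm wide, 12 thick (wood, aluminium plate in front), 50 high. This point: middle of the top edge of its rear face, 72 mm above the table. Behind it the tray is open above: 58 mm to the roof's edge when home, more when out; 124 mm between side walls (8 thick, tops 16 mm below the lip's); floor 44 mm below the lip's top.
- left_unit: One of the two narrow housings (alike; the name does not tell its place in the row): plywood, 110 mm wide (y), 170 deep (x), 70 high, fixed. Origin: middle of the lower front edge, 12 mm above the table; +x points to its back, the tray is drawn out along -x, to the robot's side. The tray stands out in front of the roof by 70 mm even when home.
- left_tray (a joint): how far this narrow tray is drawn out of its housing, m: 0 is fully home, 0.12 is out at its stop. It slides along the housing's -x with about 2.5 N of friction and stays where it is left. It begins 30 to 90 mm out; small spools are fixed in it from 70 mm behind the lip on, 30 mm below its top.
- left_lip (a point): Upright lip across the front of this narrow tray, 90 mm wide, 12 thick (wood, aluminium plate in front), 50 high. This point: middle of the top edge of its rear face, 72 mm above the table. Behind it the tray is open above: 58 mm to the roof's edge when home, more when out; 74 mm between side walls (8 thick, tops 16 mm below the lip's); floor 44 mm below the lip's top.
- right_unit: The other of the two narrow housings (see left_unit): plywood, 110 mm wide (y), 170 deep (x), 70 high, fixed. Origin: middle of the lower front edge, 12 mm above the table; +x points to its back, the tray is drawn out along -x, to the robot's side. The tray stands out in front of the roof by 70 mm even when home.
- right_tray (a joint): how far this narrow tray is drawn out of its housing, m: 0 is fully home, 0.12 is out at its stop. It slides along the housing's -x with about 2.5 N of friction and stays where it is left. It begins 30 to 90 mm out; small spools are fixed in it from 70 mm behind the lip on, 30 mm below its top.
- right_lip (a point): Upright lip across the front of this narrow tray, 90 mm wide, 12 thick (wood, aluminium plate in front), 50 high. This point: middle of the top edge of its rear face, 72 mm above the table. Behind it the tray is open above: 58 mm to the roof's edge when home, more when out; 74 mm between side walls (8 thick, tops 16 mm below the lip's); floor 44 mm below the lip's top.
- maquette: Bystander: small brown clay figure on a round wooden foot, 64 mm across, 80 high, loose on the wide housing's roof, near its middle. Origin under its centre.
- jar: Bystander: amber jar, 52 mm across, 65 high, loose on a narrow housing's roof, near its middle. Origin under its centre.
- plaster: Bystander: white plaster block 50 x 45 x 50 mm, loose on the other narrow housing's roof, near its middle. Origin under its centre.
- cup: Bystander: clear plastic cup, 72 mm across, 90 high, on the table to the robot's right. Origin under its centre.
- tool_pot: Bystander: dark round pot 90 mm across, 90 high, with wooden tools in it up to 160 mm high, on the table to the robot's left. Origin under its centre.
- spatula_a: Bystander: wooden modelling tool 180 x 13 x 12 mm lying on the table in front of the trays, lower than them: a tray passes 10 mm above it. Origin under its centre, long axis x.
- spatula_b: Bystander: wooden modelling tool 150 x 13 x 12 mm lying on the table on the robot's right. Origin under its centre, long axis x.

How it is judged:
By the outcome, as a careful person would: the job done as asked, in the order asked, and still so for the second after the job is handed in, with the robot touching nothing.
It also fails if it takes over 64 s, if anything falls off the work surface, if the arm or the gripper's body presses on something with over 40 N, if the wrist force passes 120 N, or if a joint passes its speed limit or range.

## Working session

There is one attempt and no reset: what is moved stays moved. The work goes in short steps, Python scripts to look and compute and a tool call to move; the robot and the scene stay as the last step left them, time stands still between calls to the robot, and variables do not carry over. Pictures are saved under pics/ and viewed, at most 10 in all, crops included, and the job is handed in when it is done.

Besides the shell and the picture viewer there is one more tool, called after ">>>" as a command line: name --pt "numbers of a row" for each row, then --argument value for the rest. servo_tool: Moves the arm, as the interface text tells. Shifts and turns lie within -1 to 1; 1 stands for 0.15 m of shift or 180 degrees of turn. Its arguments: {"type":"object","properties":{"series":{"type":"array","items":{"type":"array","items":{"type":"number"}}},"newtons":{"type":"number"}},"required":["series"]}

```bash
mkdir -p pics; cat > h.py <<'E'
import numpy as np, cv2
from workcell import bot
def cam(n):
    i=bot.camera_info(n); f=210/np.tan(np.radians(i["vertical_fov"])/2)
    K=np.array([[f,0,i["cx"]],[0,f,i["cy"]],[0,0,1]]); return K,np.array(i["dist"],float),np.array(i["R"]),np.array(i["t"])
def ray(n,r,c):
    K,d,R,t=cam(n); p=cv2.undistortPoints(np.array([[[c*560,r*420]]]),K,d)[0,0]
    return -R.T@t, R.T@np.array([p[0],p[1],1])
def atz(n,r,c,z):
    o,v=ray(n,r,c); return o+v*(z-o[2])/v[2]
def shot(n,f):
    im=bot.read_camera(n); cv2.imwrite(f,im[:,:,::-1]); return im
E
python3 - <<'E'
from h import *
for n in("top","side"):
    shot(n,f"pics/{n}0.png"); K,d,R,t=cam(n); print(n,(-R.T@t).round(3),(R.T[:,2]).round(2))
    for o,z in(("wide_lip",.072),("left_lip",.072),("right_lip",.072),("wide_unit",.012),("left_unit",.012),("right_unit",.012),("maquette",.082),("jar",.082),("plaster",.082),("cup",0),("tool_pot",0),("spatula_a",0),("spatula_b",0)):
        for m in bot.mark_of(o,n)[:3]:
            print(o,round(m["score"],2),(np.array(m["at"])*[420,560]).round(),atz(n,*m["at"],z).round(3))
print(bot.read_state())
E
```

```text
top [0.353 0.018 1.254] [ 0.19 -0.01 -0.98]
wide_lip 0.71 [212. 358.] [ 0.58  -0.179  0.072]
left_lip 0.74 [233. 281.] [0.522 0.023 0.072]
right_lip 0.78 [219. 209.] [0.555 0.211 0.072]
wide_unit 0.91 [184. 353.] [ 0.67  -0.175  0.012]
left_unit 0.84 [191. 281.] [0.648 0.024 0.012]
left_unit 0.46 [161. 208.] [0.729 0.232 0.012]
left_unit 0.45 [156. 280.] [0.748 0.029 0.012]
right_unit 0.73 [194. 215.] [0.637 0.206 0.012]
maquette 0.92 [157. 349.] [ 0.727 -0.155  0.082]
maquette 0.66 [234. 282.] [0.518 0.021 0.082]
jar 0.73 [156. 284.] [0.726 0.018 0.082]
plaster 0.86 [161. 208.] [0.71  0.22  0.082]
cup 0.96 [221. 474.] [ 0.572 -0.516  0.   ]
tool_pot 0.61 [227. 111.] [0.541 0.492 0.   ]
spatula_a 0.76 [261. 441.] [ 0.461 -0.417  0.   ]
spatula_a 0.65 [262. 304.] [ 0.453 -0.041  0.   ]
spatula_b 0.76 [261. 441.] [ 0.461 -0.417  0.   ]
spatula_b 0.65 [262. 304.] [ 0.453 -0.041  0.   ]
side [ 0.455 -0.908  0.839] [ 0.12  0.76 -0.64]
wide_lip 0.55 [249. 285.] [ 0.579 -0.17   0.072]
left_lip 0.95 [207. 255.] [0.52  0.026 0.072]
right_lip 0.57 [175. 258.] [0.55  0.194 0.072]
wide_unit 0.9 
[... 696 characters left out ...]
'time': 1.4, 'q': array([-1.26989010e+00,  2.63893551e-01,  1.60401203e+00, -8.73214559e-06,
        1.27369611e+00, -3.68684323e-02]), 'joint_vel': array([-1.51320861e-03, -5.19589648e-04,  1.04146793e-04, -1.15330014e-03,
       -2.60337726e-05, -1.74638174e-03]), 'joint_torque': array([-1.63951022e-04, -5.15056193e+01, -3.67711222e+01, -1.29126943e-04,
        1.01633337e-03, -1.72457607e-05]), 'tool_pos': array([ 0.22369977, -0.63684372,  0.23127756]), 'tcp_rot': array([-3.09688691e+00, -5.28059166e-01,  1.48692017e-05]), 'wrist_force': array([-0.24820182, -0.10747852,  0.01079903]), 'torque': array([-0.03625182, -0.01895504, -0.02783577]), 'grip_force': 0.0, 'width': 1.0018101071622032}
```

```bash
python3 - <<'E'
import cv2
im=cv2.imread("pics/top0.png")[110:290,150:410]; cv2.imwrite("pics/topc.png",cv2.resize(im,None,fx=3,fy=3,interpolation=cv2.INTER_CUBIC))
E
```

```text
(no output)
```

View pics/topc.png

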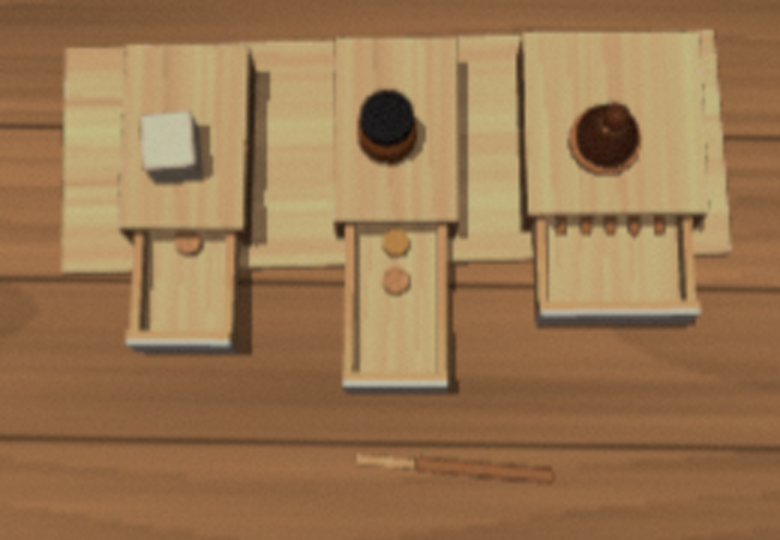

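View pics/side0.png

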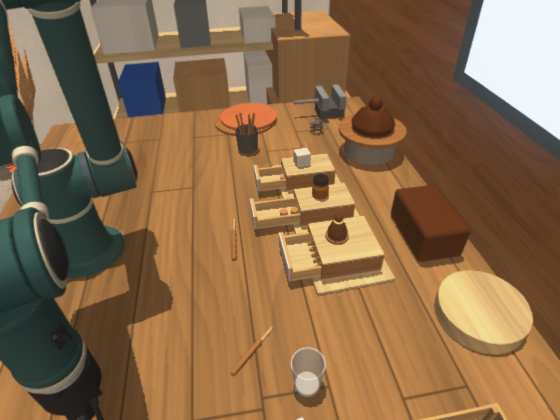

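The top crop shows, left to right: the narrow unit with the plaster block, the narrow unit with the jar, and the wide unit with the figure. The lips sit at crop (180,342), (395,380) and (618,311). The side view agrees, and the spatula lies in front of the middle tray.

```bash
python3 - <<'E'
from h import *
P=lambda x,y,z:atz("top",(y/3+110)/420,(x/3+150)/560,z)
def seg(n,a,b,z):
    A,B=P(*a,z),P(*b,z);print(n,A[:2].round(4),B[:2].round(4),"len",np.hypot(*(A-B)[:2]).round(4),"dir",np.degrees(np.arctan2((A-B)[0],(A-B)[1])).round(1))
seg("L roof",(122,232),(248,230),.082);seg("M roof",(335,222),(457,220),.082);seg("W roof",(523,215),(705,215),.082)
seg("Lroofback",(126,45),(250,47),.082);seg("Wroofback",(523,34),(698,31),.082)
seg("L side",(122,232),(126,45),.082);seg("M side",(335,222),(335,40),.082);seg("M sideR",(457,220),(457,38),.082);seg("W side",(523,215),(523,34),.082);seg("W sideR",(705,215),(698,31),.082)
seg("L lip rear",(128,333),(232,334),.072);seg("M lip rear",(343,375),(449,374),.072);seg("W lip rear",(538,304),(697,303),.072)
seg("L lip front",(128,342),(232,344),.072);seg("M lip front",(343,384),(449,383),.072);seg("W lip front",(538,315),(697,312),.072)
seg("spat",(358,460),(552,475),.006)
E
```

```text
L roof [0.6372 0.261 ] [0.6407 0.1511] len 0.11 dir -1.8
M roof [0.6491 0.0753] [ 0.6526 -0.0313] len 0.1067 dir -1.9
W roof [ 0.658  -0.0892] [ 0.6607 -0.2496] len 0.1604 dir -1.0
Lroofback [0.8099 0.2669] [0.8097 0.1555] len 0.1114 dir 0.1
Wroofback [ 0.8263 -0.0897] [ 0.8324 -0.2484] len 0.1587 dir -2.2
L side [0.6372 0.261 ] [0.8099 0.2669] len 0.1728 dir -92.0
M side [0.6491 0.0753] [0.8176 0.0794] len 0.1685 dir -91.4
M sideR [ 0.6526 -0.0313] [ 0.8214 -0.0303] len 0.1688 dir -90.4
W side [ 0.658  -0.0892] [ 0.8263 -0.0897] len 0.1683 dir -89.8
W sideR [ 0.6607 -0.2496] [ 0.8324 -0.2484] len 0.1717 dir -90.4
L lip rear [0.5496 0.2531] [0.5501 0.1628] len 0.0903 dir -0.3
M lip rear [0.5157 0.0657] [ 0.5179 -0.0258] len 0.0915 dir -1.4
W lip rear [ 0.5807 -0.103 ] [ 0.5837 -0.2426] len 0.1396 dir -1.2
L lip front [0.5417 0.2527] [0.5414 0.1624] len 0.0902 dir 0.2
M lip front [0.5079 0.0655] [ 0.5101 -0.0258] len 0.0914 dir -1.4
W lip front [ 0.5709 -0.103 ] [ 0.5757 -0.2424] len 0.1395 dir -2.0
spat [0.4478 0.0532] [ 0.4367 -0.1218] len 0.1753 dir 3.6
```

>>> servo_tool --pt "0.8 1 0 0 0 -0.108 1" --pt "0.8 1 0 0 0 -0.108 1" --pt "0.8 1 0 0 0 -0.108 1" --pt "0.8 1 0 0 0 -0.108 1" --pt "0.8 1 0 0 0 -0.108 1" --pt "0.8 1 0 0 0 -0.108 1"

```text
time: 2.0
tool_pos: [0.3444, -0.4863, 0.2316]
tcp_rot: [3.141, 0.002, -0.0]
wrist_force: [0.2, 0.4, -0.5]
width: 0.0
grip_force: 0.0
```

>>> servo_tool --pt "0.8 1 0 0 0 0 1" --pt "0.8 1 0 0 0 0 1" --pt "0.8 1 0 0 0 0 1" --pt "0.8 1 0 0 0 0 1" --pt "0.8 1 0 0 0 0 1" --pt "0.8 1 0 0 0 0 1"

```text
time: 2.6
tool_pos: [0.4638, -0.3375, 0.2313]
tcp_rot: [3.141, -0.001, -0.001]
wrist_force: [-0.7, -0.5, -0.0]
width: -0.004
grip_force: 0.0
```

>>> servo_tool --pt "0.9 1 0 0 0 0 1" --pt "0.9 1 0 0 0 0 1" --pt "0.9 1 0 0 0 0 1" --pt "0.9 1 0 0 0 0 1" --pt "0.9 1 0 0 0 0 1" --pt "0.9 1 0 0 0 0 1"

```text
time: 3.2
tool_pos: [0.5987, -0.1881, 0.2309]
tcp_rot: [3.141, -0.002, -0.001]
wrist_force: [-0.5, -0.5, 0.1]
width: -0.0
grip_force: 0.0
```

>>> servo_tool --pt "0.05 0.11 -0.3 0 0 0 1" --pt "0.05 0.11 -0.6 0 0 0 1" --pt "0.05 0.11 -0.93 0 0 0 1" --pt "0.05 0.11 -0.93 0 0 0 1" --pt "0.05 0.11 -0.93 0 0 0 1"

```text
time: 3.7
tool_pos: [0.6045, -0.1723, 0.0913]
tcp_rot: [-3.141, 0.006, 0.005]
wrist_force: [-0.2, 0.1, 1.3]
width: -0.002
grip_force: 0.0
```

```bash
python3 - <<'E'
from h import *
im=shot("side","pics/s1.png")[200:320,220:400,::-1]; cv2.imwrite("pics/s1c.png",cv2.resize(im,None,fx=4,fy=4,interpolation=cv2.INTER_CUBIC))
E
```

```text
(no output)
```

View pics/s1c.png

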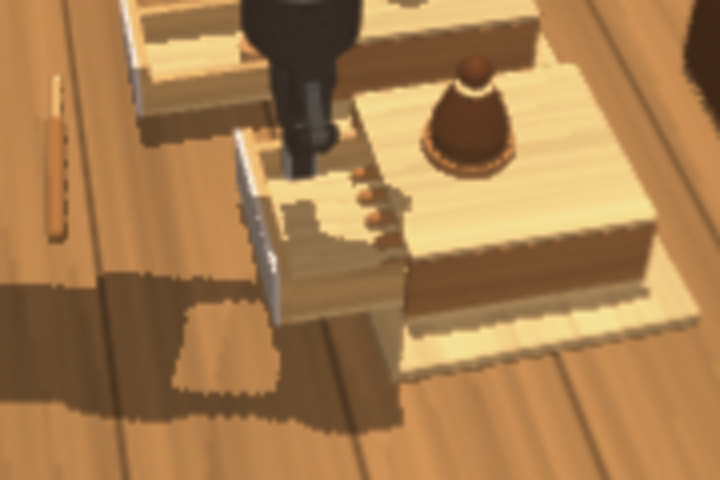

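The fingertips (about 300,170 in the crop) hang between the lip and the tool ends, with room on both sides, so I'll lower and pull.

>>> servo_tool --pt "0 0 -0.16 0 0 0 1" --pt "0 0 -0.32 0 0 0 1" --pt "0 0 -0.32 0 0 0 1" --pt "-0.04 0 -0.32 0 0 0 1" --pt "-0.08 0 -0.32 0 0 0 1" --pt "-0.14 0 -0.32 0 0 0 1" --pt "-0.2 0 -0.32 0 0 0 1" --pt "-0.26 0 -0.32 0 0 0 1" --pt "-0.32 0 -0.32 0 0 0 1" --pt "-0.38 0 -0.32 0 0 0 1" --pt "-0.44 0 -0.32 0 0 0 1" --pt "-0.5 0 -0.32 0 0 0 1" --pt "-0.56 0 -0.32 0 0 0 1" --pt "-0.6 0 -0.32 0 0 0 1" --pt "-0.64 0 -0.32 0 0 0 1" --pt "-0.67 0 -0.32 0 0 0 1" --pt "-0.67 0 -0.32 0 0 0 1"

```text
time: 5.45
tool_pos: [0.5041, -0.1698, 0.0432]
tcp_rot: [-3.14, 0.003, 0.004]
wrist_force: [-0.3, -0.2, -0.7]
width: -0.001
grip_force: 0.0
```

>>> servo_tool --pt "-0.02 0 0 0 0 0 1" --pt "-0.04 0 0 0 0 0 1" --pt "-0.06 0 0 0 0 0 1"

```text
time: 5.75
tool_pos: [0.4963, -0.17, 0.0434]
tcp_rot: [-3.141, 0.002, 0.001]
wrist_force: [2.9, 1.1, -2.1]
width: -0.0
grip_force: 1.3
```

>>> servo_tool --pt "-0.02 0 0 0 0 0 1" --pt "-0.04 0 0 0 0 0 1"

```text
time: 5.95
tool_pos: [0.4936, -0.1702, 0.044]
tcp_rot: [3.142, -0.004, 0.011]
wrist_force: [17.0, 4.3, -11.8]
width: 0.002
grip_force: 8.6
```

>>> servo_tool --pt "-0.02 0 0 0 0 0 1" --pt "-0.02 0 0 0 0 0 1" --pt "-0.02 0 0 0 0 0 1"

```text
time: 6.25
tool_pos: [0.4937, -0.1703, 0.0447]
tcp_rot: [3.141, -0.005, 0.02]
wrist_force: [19.3, 3.8, -14.2]
width: -0.003
grip_force: 9.5
```

>>> servo_tool --pt "0.07 0 0 0 0 0 1" --pt "0.14 0 0 0 0 0 1" --pt "0.14 0 0 0 0 0 1" --pt "0.14 0 0.3 0 0 0 1" --pt "0.14 0 0.6 0 0 0 1" --pt "0.0 0.3 0.6 0 0 0 1" --pt "-0.1 0.6 0.6 0 0 0 1" --pt "-0.1 0.9 0.6 0 0 0 1" --pt "-0.1 0.9 0.6 0 0 0 1"

```text
time: 7.15
tool_pos: [0.4709, -0.0314, 0.1336]
tcp_rot: [-3.14, -0.005, 0.003]
wrist_force: [-0.2, -0.0, -0.0]
width: 0.002
grip_force: 0.0
```

```bash
python3 - <<'E'
from h import *
print(bot.read_state()["tool_pos"])
im=shot("top","pics/t1.png")[110:290,150:410,::-1]; cv2.imwrite("pics/t1c.png",cv2.resize(im,None,fx=3,fy=3,interpolation=cv2.INTER_CUBIC))
E
```

```text
[ 0.47087344 -0.03140237  0.13355318]
```

View pics/t1c.png

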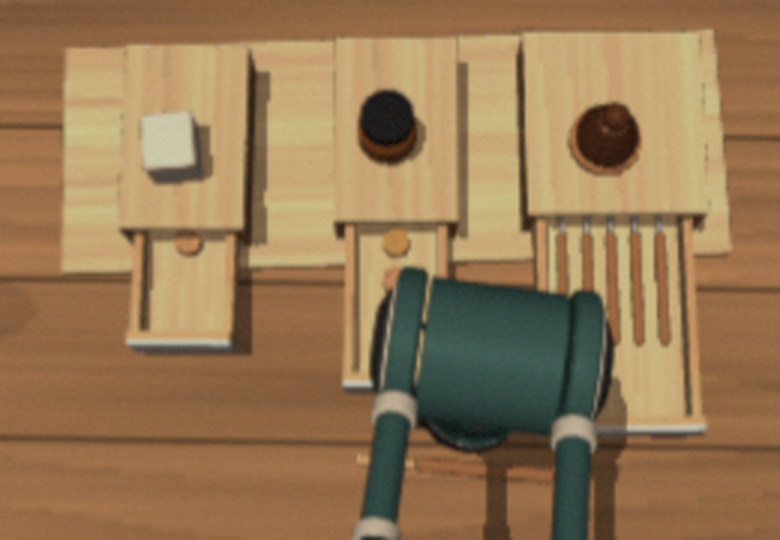

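The wide tray is out, with its lip at crop (650,425). Next is the middle tray.

>>> servo_tool --pt "0 0.17 0 0 0 0 1" --pt "0 0.34 0 0 0 0 1" --pt "0 0.34 -0.3 0 0 0 1" --pt "0 0.34 -0.58 0 0 0 1" --pt "0 0.34 -0.58 0 0 0 1" --pt "0.06 0.34 -0.58 0 0 0 1" --pt "0.12 0.34 -0.58 0 0 0 1" --pt "0.16 0.34 -0.58 0 0 0 1" --pt "0.2 0.34 -0.58 0 0 0 1" --pt "0.25 0.34 -0.58 0 0 0 1" --pt "0.3 0.34 -0.58 0 0 0 1" --pt "0.35 0.345 -0.58 0 0 0 1" --pt "0.4 0.345 -0.58 0 0 0 1" --pt "0.45 0.345 -0.58 0 0 0 1" --pt "0.5 0.35 -0.58 0 0 0 1" --pt "0.55 0.35 -0.58 0 0 0 1" --pt "0.6 0.35 -0.58 0 0 0 1" --pt "0.6 0.35 -0.58 0 0 0 1"

```text
time: 9.0
tool_pos: [0.5645, 0.0173, 0.0469]
tcp_rot: [-3.141, 0.003, -0.003]
wrist_force: [-0.3, -0.2, -0.0]
width: -0.003
grip_force: 0.0
```

>>> servo_tool --pt "0.02 0 0 0 0 0 1" --pt "0.04 0 0 0 0 0 1" --pt "0.06 0 0 0 0 0 1"

```text
time: 9.3
tool_pos: [0.5699, 0.0174, 0.0466]
tcp_rot: [-3.141, 0.002, 0.007]
wrist_force: [-12.3, 0.5, 8.3]
width: -0.001
grip_force: 6.0
```

>>> servo_tool --pt "0.03 0 0 0 0 0 1" --pt "0.03 0 0 0 0 0 1" --pt "0.03 0 0 0 0 0 1"

```text
time: 9.6
tool_pos: [0.5698, 0.0175, 0.0459]
tcp_rot: [-3.141, 0.002, 0.021]
wrist_force: [-17.2, 0.6, 13.9]
width: -0.002
grip_force: 9.2
```

>>> servo_tool --pt "-0.2 0 0 0 0 0 1" --pt "-0.53 0 0 0 0 0 1" --pt "-0.53 0 0 0 0 0 1" --pt "-0.53 0.3 0 0 0 0 1" --pt "-0.53 0.6 0 0 0 0 1" --pt "-0.53 0.9 0 0 0 0 1" --pt "-0.53 0.9 0 0 0 0 1"

```text
time: 10.3
tool_pos: [0.498, 0.1569, 0.0477]
tcp_rot: [-3.139, -0.005, -0.006]
wrist_force: [0.2, -0.3, -0.3]
width: 0.003
grip_force: 0.0
```

>>> servo_tool --pt "0 0.2 0 0 0 0 1" --pt "0 0.36 0 0 0 0 1" --pt "0 0.36 0 0 0 0 1" --pt "0.06 0.36 0 0 0 0 1" --pt "0.12 0.36 0 0 0 0 1" --pt "0.16 0.36 0 0 0 0 1" --pt "0.2 0.36 0 0 0 0 1" --pt "0.24 0.365 0 0 0 0 1" --pt "0.28 0.365 0 0 0 0 1" --pt "0.31 0.365 0 0 0 0 1" --pt "0.31 0.365 0 0 0 0 1"

```text
time: 11.4
tool_pos: [0.5438, 0.2068, 0.0466]
tcp_rot: [-3.142, 0.003, -0.0]
wrist_force: [-0.8, -0.6, 0.5]
width: 0.003
grip_force: 0.3
```

Home is expected at TCP x ≈ 0.558.

>>> servo_tool --pt "0.03 0 0 0 0 0 1" --pt "0.06 0 0 0 0 0 1" --pt "0.08 0 0 0 0 0 1" --pt "0.1 0 0 0 0 0 1"

```text
time: 11.8
tool_pos: [0.5581, 0.207, 0.0465]
tcp_rot: [-3.142, 0.002, 0.001]
wrist_force: [-2.5, -0.2, -1.2]
width: -0.001
grip_force: 1.3
```

>>> servo_tool --pt "0.02 0 0 0 0 0 1" --pt "0.04 0 0 0 0 0 1"

```text
time: 12.0
tool_pos: [0.5602, 0.207, 0.0465]
tcp_rot: [3.141, -0.003, -0.015]
wrist_force: [-20.8, 0.7, 14.5]
width: 0.0
grip_force: 10.3
```

Stopped hard at home. I'll back off, lift away to the side and check.

>>> servo_tool --pt "0 0 0 0 0 0 1" --pt "-0.2 0 0 0 0 0 1" --pt "-0.4 0 0 0 0 0 1" --pt "-0.6 0 0.3 0 0 0 1" --pt "-0.8 0 0.6 0 0 0 1" --pt "-1 0 0.9 0 0 0 1" --pt "-1 0 0.9 0 0 0 1"

```text
time: 12.7
tool_pos: [0.4162, 0.2086, 0.1879]
tcp_rot: [-3.137, 0.001, -0.016]
wrist_force: [1.3, 0.4, 0.5]
width: -0.0
grip_force: 0.0
```

```bash
python3 - <<'E'
from h import *
print(bot.read_state()["tool_pos"])
im=shot("top","pics/t2.png")[110:290,150:410,::-1]; cv2.imwrite("pics/t2c.png",cv2.resize(im,None,fx=3,fy=3,interpolation=cv2.INTER_CUBIC))
E
```

```text
[0.41617319 0.20859286 0.18785834]
```

View pics/t2c.png

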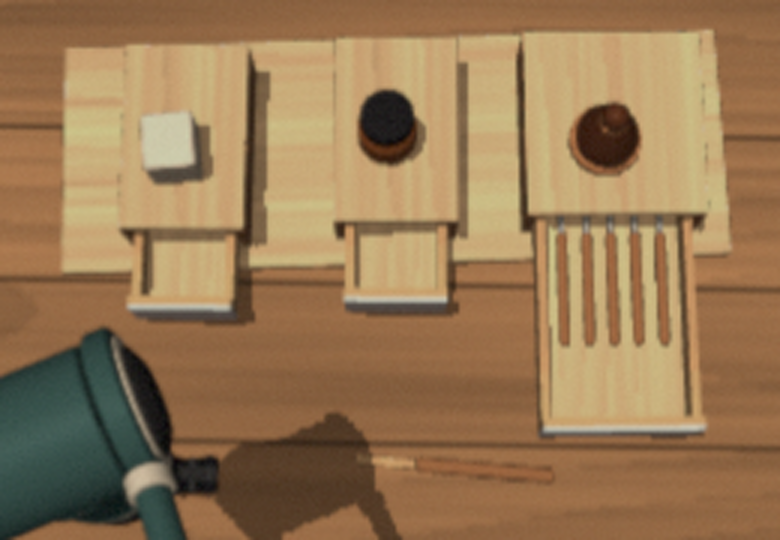

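The picture shows both narrow trays home (lips at crop rows 305 and 298) and the wide tray fully out (lip at row 425). The figure, jar, plaster block and spatula have not moved.

```bash
python3 -c "
from workcell import bot
print(bot.finish_job())"
```

```text
the job is handed in; nothing more can be done
None
```

The wide tray is drawn out to its stop and both narrow trays are pushed fully home; the last top picture shows the figure, jar, plaster block and front spatula unmoved (cup, pot and other spatula not re-checked), and the job is handed in, with no verdict returned.

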